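# Sort two tagged modules, then hold a test probe on the good one's pad

## Task

Sort the two converter modules by their tags: seat the green-tagged one flat in the green nest and the red-tagged one flat in the red nest (either way round). Then take the orange-handled test probe out of its stand and hold it upright with its tip on the middle of the brass test pad of the green-tagged module, pressing gently so that the spring tip is about half pushed in; finish while still holding it there, without letting go. Do not disturb the other things on the bench.

Things in the scene. Friction and masses are not known exactly. Their poses are not given: they have to be found in the camera images.
- green_module_centre (a point): centre (13.5 mm above the underside) of the loose converter module with a GREEN tag: a dark grey box 64 x 40 x 27 mm (x, y, z) with flat sides, 0.08 to 0.17 kg, lying flat on the bench; x axis along its length, z up. The tag is on the top, 17 mm towards -x. Grip it across its 40 mm width.
- green_module_pad (a point): centre of the top face of the green-tagged module's test pad: a brass disc of 10 mm diameter in a white ring, 17 mm towards the module's +x end from its middle, its face 28 mm above the module's underside
- red_module_centre (a point): centre (13.5 mm above the underside) of the second loose module, the same in all but its tag, which is RED; x axis along its length, z up
- green_nest_seat (a point): middle of the pocket floor of the nest with GREEN walls, a fixed aluminium plate 100 x 76 mm; floor 6 mm above the bench, pocket 70 (x) x 46 (y) mm with walls 6 mm thick and 8 mm high above the floor (top 14 mm above the bench); x axis along the pocket's length, z up. A module lies in it lengthwise with 3 mm to spare on each side.
- red_nest_seat (a point): the same for the nest with RED walls
- probe_handle (a point): middle of the test probe's orange handle, which is square, 16 x 16 mm (sides along x and y), and reaches 31 mm below and 31 mm above this point (a black button stands 4 mm above that); z axis along the probe, up from tip to handle. The probe is loose and upright, 0.07 kg, 115 mm long.
- probe_stand: the fixed stand of the probe, origin under its middle: a black block 50 x 50 mm, its top 50 mm above the bench, with a hole of 16 mm diameter, on a steel foot 74 x 74 mm. The probe hangs in it by its flange and lifts straight out (45 mm).
- probe_tip (a point): the very end of the probe's brass spring tip (4.4 mm thick, rounded), 80 mm below the middle of the handle when free; z axis along the probe
- plunger (a joint): how far the spring tip is pushed into the barrel: 0 = free, 0.008 m = fully in; spring 350 N/m, so half in (0.004 m) takes 1.4 N
- solder_spool: loose bystander: spool of solder wire, 53 mm diameter, 30 mm high, origin at its underside; leave it alone
- jar: loose bystander: small white jar with a magenta cap, 46 mm diameter, 49 mm high, origin at its underside; leave it alone
- screw_tin: loose bystander: flat round tin with screws, 65 mm diameter, 20 mm high, origin at its underside; leave it alone
- green_module: the green-tagged module itself; origin at the centre of its underside
- red_module: the red-tagged module itself; origin at the centre of its underside
- probe: the test probe itself; origin where its tip ends when free, z axis up along it. A black flange of 26 mm diameter lies 45 to 49 mm above the origin, under the handle; a steel barrel of 10 mm diameter reaches from it down to 14 mm, where the spring tip comes out.

How it is judged:
By the outcome, as a careful person would: the job done as asked, in the order asked, and still so for the second after the job is handed in, while the arm keeps its last pose, push and grip.
It also fails if it takes over 72 s, if anything falls off the work surface, if the arm or the gripper's body presses on something with over 40 N, if the wrist force passes 120 N, or if a joint passes its speed limit or range.

## Robot

A 6-joint arm with a two-finger parallel gripper is mounted at the origin on a cart in front of the work surface, level with it; the furniture and walls round the work are solid. World frame = base frame: x ahead of the robot, y to its left, z up, the work surface at z = 0. Lengths are in m, angles in rad, forces in N, time in s.
With the tool pointing down it reaches from about 0.35 to 0.775 m from the base axis. Payload 7.3 kg.
Tool frame: the origin (TCP) lies where the fingers leave the gripper's body, on its centre line; the fingertips stand 66 mm ahead of it and the grasp point (between the pads) lies 47 mm ahead of it (robot.tips_ahead is the distance from the TCP to the fingertips, in m); z points along the fingers, y is the line along which they close (so a half turn about z gives the same grasp; the last joint's range is limited). The gripper opens to 92 mm and grips with 3 to 60 N. Pads are 19 mm wide; open, the fingers measure 130 mm over their backs; the gripper's body (75 mm by 190 mm) begins 47 mm behind the grasp point.
Start: joints at [-1.464, 0.342, 1.524, -0, 1.275, -0.146], TCP at [0.131, -0.508, 0.292] pointing down, gripper open.
Joint ranges: [-2.53, 2.53], [-0.77, 2.02], [0.04, 2.7], [-1, 4.14], [0.28, 2.66], [-3.11, 3.11]. Speed limits (rad/s): [2.57, 2.57, 3.14, 3.14, 3.14, 3.14].

## Interface

Orientations are given as [roll, pitch, yaw] about the fixed x, y, z axes, in that order (R = Rz(yaw) Ry(pitch) Rx(roll)).
In Python, from cell import robot gives the robot as it stands.
- The arm moves only by the shell command python3 -m inch 'ROWS' [FORCE]. ROWS is a JSON object of lists of equal length, an entry for each row: "travel": the shift along the tool's x, y, z in mm, a list of three; "turn": the turn about the tool's z in units of 5 degrees (1.0 is 5 degrees); "claw": the closure, from -1 (fully open) to 1 (shut). A call has 1 to 12 rows; each row is the pose to reach, as a shift and turn from the pose commanded when the call began, along the tool's axes at that moment; what a row does not reach only later rows make up. A row lasts 1/10 s, in which the tool goes at most 50 mm and 8.59 degrees, less where a joint would pass 70% of its speed; a pose out of reach is approached as far as the arm can. A call with a gripper value outside its range is refused whole. The fingers move at their own pace and stop on an object; FORCE is the grip in N (left out, the last holds). Time passes only in rows, so rows that repeat a pose let the fingers close. It gives the time, the measured TCP pose, the force, the opening and the grip force at its end, in the units of the state.
- robot.observe(): the state, without advancing time (a new reading comes with each control period).
- robot.read_camera(name): name is "scene" or "top"; returns a dict with "pixels" (384x512x3 uint8, red, green, blue), "fx", "fy", "cx", "cy" (pixels), "cam_to_world" (4x4, takes a point from camera to world coordinates). Camera axes: x right, y down, z forward; pixel columns grow to the right and rows downward; lengths in m; the calibration is good to about 2 mm. A picture is of the moment at which its call begins. There is no depth.
- robot.hand_in(): hands the job in; it is judged then, once.
The state is a dict: "time": time; "qpos": joint angles; "qvel": joint speeds; "joint_efforts": joint torques, N m; "tool_pos": TCP position; "tool_rot": TCP orientation; "contact_force": force on the tool from outside, world axes, zero at the start; "torque": the same for the moment, N m; "opening": finger opening in m; "grip_force": force on a finger pad.
Only numpy, scipy, OpenCV 4.12 (cv2) and the standard library are available. Lean on these libraries where they do the work, as an engineer would, in place of code of your own. Each camera call takes 0.05 s, during which the arm holds its last target. There are 200 camera calls.

## Working session

There is one attempt and no reset: what is moved stays moved. The work goes in short steps, Python scripts to look and compute and a shell command to move; the robot and the scene stay as the last step left them, time stands still between calls to the robot, and variables do not carry over. Pictures are saved under pics/ and viewed, at most 10 in all, crops included, and the job is handed in when it is done.

```bash
mkdir -p pics; ls
python3 - <<'E'
from cell import robot
import cv2
for n in("top","scene"):
    c=robot.read_camera(n); cv2.imwrite(f"pics/{n}0.png",c["pixels"][:,:,::-1])
    print(n,c["fx"],c["fy"],c["cx"],c["cy"],c["cam_to_world"])
o=robot.observe();print(o)
E
```

```text
pics
top 483.7395414016241 483.7395414016241 253.34739521306147 190.62475574505712 [[ 7.88760257e-03 -9.85103519e-01  1.71781383e-01  2.59424472e-01]
 [-9.99968668e-01 -7.88544765e-03  6.94913532e-04 -2.86254056e-03]
 [ 6.70011335e-04 -1.71781482e-01 -9.85134850e-01  1.55768747e+00]
 [ 0.00000000e+00  0.00000000e+00  0.00000000e+00  1.00000000e+00]]
scene 410.2474876287296 410.2474876287296 259.2245291595838 189.5661683528037 [[-0.41780525 -0.5857224   0.6945272  -0.41482919]
 [-0.9083103   0.25222546 -0.33369854  0.4340974 ]
 [ 0.02027727 -0.77026722 -0.63739882  0.93495083]
 [ 0.          0.          0.          1.        ]]
{'time': 0.1, 'qpos': array([-1.46400289e+00,  3.42642358e-01,  1.52494659e+00, -4.13004841e-05,
        1.27535633e+00, -1.46031685e-01]), 'qvel': array([-0.00061632, -0.00236535, -0.00365948, -0.00043208, -0.00011503,
       -0.00046031]), 'joint_efforts': array([ 2.43562783e-03, -4.32004344e+01, -2.44694299e+01,  7.21784472e-02,
        5.25608927e-02, -3.63082449e-05]), 'tool_pos': array([ 0.13128966, -0.50803449,  0.29161117]), 'tool_rot': array([-3.14024868e+00, -1.57750134e-04,  2.52837066e-01]), 'contact_force': array([ 0.66074803, -1.00995757,  0.60051063]), 'torque': array([-0.02373742,  0.00861804,  0.04106628]), 'grip_force': 0.0, 'opening': 0.09174551015247621}
```

View pics/top0.png

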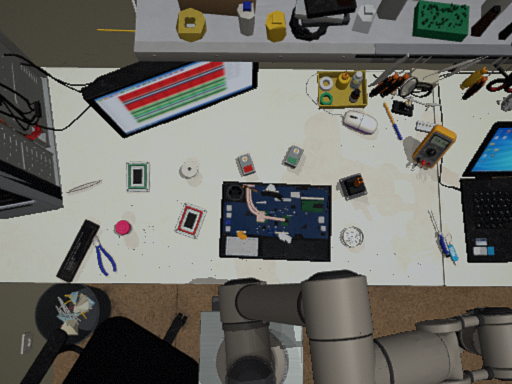

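View pics/scene0.png

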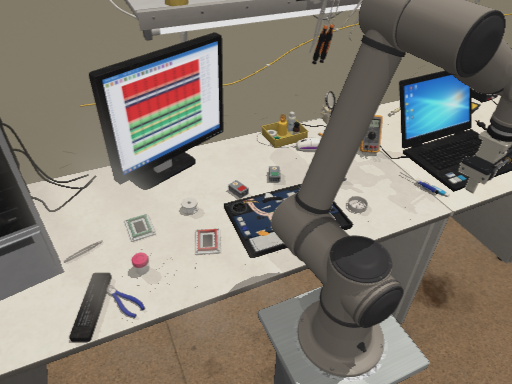

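The top view shows the green nest at (138,177), the red nest at (190,220), the red module at (246,164), the green module at (293,156), the probe stand at (352,187), the tin at (351,237), the jar at (123,228) and the spool at (188,171). A board with a laptop chassis lies at (275,222). I'll zoom in on these.

```bash
cat > h.py <<'E'
from cell import robot
import numpy as np, cv2
def proj(c,u,v,z):
    T=np.array(c["cam_to_world"]); d=T[:3,:3]@np.array([(u-c["cx"])/c["fx"],(v-c["cy"])/c["fy"],1.])
    s=(z-T[2,3])/d[2]; return (T[:3,3]+s*d)[:2]
def pix(c,P):
    T=np.array(c["cam_to_world"]); p=T[:3,:3].T@(np.array(P)-T[:3,3])
    return np.array([c["fx"]*p[0]/p[2]+c["cx"],c["fy"]*p[1]/p[2]+c["cy"]])
E
python3 - <<'E'
from h import *
c=robot.read_camera("top");p=np.array(c["pixels"])[:,:,::-1]
a=cv2.resize(p[140:245,115:235],None,fx=6.6,fy=5.6,interpolation=cv2.INTER_CUBIC)
def crop(u0,u1,v0,v1,k): return cv2.resize(p[v0:v1,u0:u1],None,fx=k,fy=k,interpolation=cv2.INTER_CUBIC)
L=crop(120,220,155,245,4); R=crop(230,330,135,185,4); S=crop(330,380,165,205,4)
im=np.zeros((560,800,3),np.uint8); im[:360,:400]=L; im[:200,400:800]=R; im[200:360,400:600]=S
c2=robot.read_camera("scene");q=np.array(c2["pixels"])[:,:,::-1]
im[360:560,:400]=cv2.resize(q[160:210,215:315],None,fx=4,fy=4,interpolation=cv2.INTER_CUBIC)
cv2.imwrite("pics/z1.png",im)
hsv=cv2.cvtColor(p.copy(),cv2.COLOR_BGR2HSV)
def seg(name,m,box,z):
    u0,u1,v0,v1=box; mm=np.zeros_like(m); mm[v0:v1,u0:u1]=m[v0:v1,u0:u1]
    n,l,st,ce=cv2.connectedComponentsWithStats(mm)
    for i in range(1,n):
        if st[i,4]>8:
            vs,us=np.nonzero(l==i); r=cv2.minAreaRect(np.c_[us,vs].astype(np.float32))
            bx=np.array([proj(c,*b,z) for b in cv2.boxPoints(r)])
            print(name,st[i,4],ce[i].round(1),"cen",proj(c,*ce[i],z).round(4),"rectc",bx.mean(0).round(4),"edges",[(round(np.linalg.norm(e),3),round(np.degrees(np.arctan2(e[1],e[0])),1)) for e in (bx[1]-bx[0],bx[2]-bx[1])])
H,S_,V=cv2.split(hsv)
red=(((H<8)|(H>172))&(S_>110)).astype(np.uint8); gr=((H>45)&(H<95)&(S_>60)).astype(np.uint8)
orange=((H>4)&(H<22)&(S_>130)).astype(np.uint8); dark=((V<110)).astype(np.uint8)
seg("gnest",gr,(120,155,155,200),.014);seg("rnest",red,(170,212,198,242),.014)
seg("gtag",gr,(278,310,138,172),.027);seg("rtag",red,(232,260,150,180),.027)
seg("gmod",dark,(278,310,138,172),.02);seg("rmod",dark,(232,260,148,180),.02)
seg("orange",orange,(335,372,165,205),.116)
seg("stand",dark,(335,372,165,205),.05)
E
```

```text
gnest 147 [136.7 176. ] cen [0.5739 0.3784] rectc [0.5741 0.3791] edges [(np.float64(0.056), np.float64(-89.5)), (np.float64(0.08), np.float64(-177.3))]
rnest 132 [189.6 220.1] cen [0.431  0.2019] rectc [0.4314 0.2015] edges [(np.float64(0.081), np.float64(-18.7)), (np.float64(0.057), np.float64(-110.1))]
gtag 50 [291.8 159.7] cen [ 0.6292 -0.1259] rectc [ 0.6289 -0.1258] edges [(np.float64(0.019), np.float64(-21.4)), (np.float64(0.027), np.float64(-112.0))]
rtag 48 [247.8 168.2] cen [0.5997 0.0167] rectc [0.5997 0.0169] edges [(np.float64(0.027), np.float64(-70.7)), (np.float64(0.018), np.float64(-161.5))]
gmod 23 [287.6 153.8] cen [ 0.6506 -0.1129] rectc [ 0.6517 -0.1144] edges [(np.float64(0.048), np.float64(-21.4)), (np.float64(0.008), np.float64(-112.1))]
gmod 46 [289.7 165. ] cen [ 0.6132 -0.1193] rectc [ 0.6127 -0.1185] edges [(np.float64(0.017), np.float64(-9.4)), (np.float64(0.038), np.float64(-99.3))]
rmod 45 [245. 170.] cen [0.5953 0.026 ] rectc [0.5999 0.0315] edges [(np.float64(0.035), np.float64(-36.0)), (np.float64(0.07), np.float64(-127.6))]
orange 60 [357.4 181.8] cen [ 0.5405 -0.3174] rectc [ 0.5407 -0.3185] edges [(np.float64(0.035), np.float64(-45.0)), (np.float64(0.019), np.float64(-136.2))]
stand 507 [352.1 186.5] cen [ 0.5381 -0.3148] rectc [ 0.5382 -0.3143] edges [(np.float64(0.078), np.float64(-71.0)), (np.float64(0.072), np.float64(-163.5))]
```

View pics/z1.png

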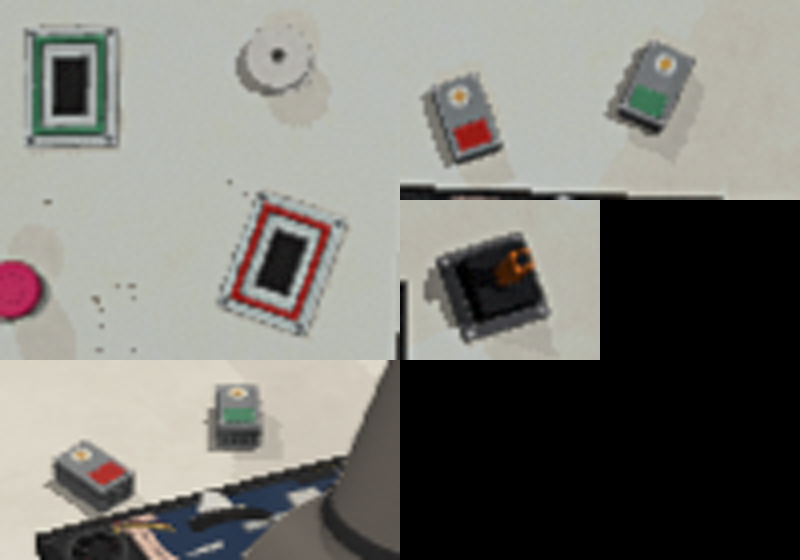

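The zoom shows both modules with pads at the far end: green pad at about (296,151) and red pad at about (244.6,158.6), tags at the near end. The nests have dark floor plates, which I can use for unbiased centres. The orange probe handle leans outward by perspective, with its top at about (360,179).

```bash
cat >> h.py <<'E'
def blob(m,box):
    u0,u1,v0,v1=box; mm=np.zeros(m.shape,np.float32); mm[v0:v1,u0:u1]=m[v0:v1,u0:u1]
    M=cv2.moments(mm); 
    return np.array([M["m10"],M["m01"]])/M["m00"], M["m00"], np.array([[M["mu20"],M["mu11"]],[M["mu11"],M["mu02"]]])/M["m00"]
def go(x,y,z,yawdeg):
    o=robot.observe(); yw=o["tool_rot"][2]; dx,dy,dz=np.array([x,y,z])-o["tool_pos"]
    t=1e3*np.array([np.cos(yw)*dx+np.sin(yw)*dy, np.sin(yw)*dx-np.cos(yw)*dy, -dz])
    a=(yw-np.radians(yawdeg)); a=(a+np.pi/2)%np.pi-np.pi/2
    print("travel",t.round(1),"turn",round(np.degrees(a)/5,2),"now",o["tool_pos"].round(4),"yaw",round(np.degrees(yw),1))
E
python3 - <<'E'
from h import *
c=robot.read_camera("top");p=np.array(c["pixels"])[:,:,::-1].copy()
H,S,V=[a.astype(float) for a in cv2.split(cv2.cvtColor(p,cv2.COLOR_BGR2HSV))]
red=(((H<8)|(H>172))&(S>110));gr=((H>45)&(H<95)&(S>60))
for n,tb,pb,t in(("G",(278,310,138,172),(292,300,147,155),gr),("R",(232,260,150,180),(241,249,155,163),red)):
    w=np.where(t,S,0); a,_,_=blob(w,tb)
    # pad: deviation from grey top
    u0,u1,v0,v1=pb; g=np.median(p[v0:v1,u0:u1].reshape(-1,3),0)
    d=np.abs(p.astype(float)-g).sum(2); brass=((S>70)&(H>8)&(H<32))*S
    b,_,_=blob(brass,pb)
    A=proj(c,*a,.027);B=proj(c,*b,.028);print(n,a.round(2),b.round(2),A.round(4),B.round(4),"len",np.linalg.norm(B-A).round(4),"cen",((A+B)/2).round(4),"yaw",np.degrees(np.arctan2(*(B-A)[::-1])).round(1))
for n,box,t in(("Gn",(131,145,167,187),0),("Rn",(182,199,209,232),0)):
    a,m,C=blob(np.clip(90-V,0,None),box); A=proj(c,*a,.006)
    e,v=np.linalg.eigh(C); d=v[:,1]; B=proj(c,*(a+10*d),.006)-A
    print(n,a.round(2),A.round(4),"yaw",np.degrees(np.arctan2(B[1],B[0])).round(1)%180)
ou,ov=360.1,179.4
print("probe top",proj(c,ou,ov,.12)); 
o=((H>4)&(H<22)&(S>130)); print(pix(c,[*proj(c,ou,ov,.12),.085]),proj(c,*blob(o*1.,(335,372,165,205))[0],.095))
E
```

```text
G [291.67 159.81] [295.93 150.53] [ 0.6289 -0.1255] [ 0.6598 -0.1394] len 0.0339 cen [ 0.6444 -0.1325] yaw -24.3
R [247.78 168.26] [244.29 158.58] [0.5997 0.0168] [0.6315 0.0285] len 0.0339 cen [0.6156 0.0227] yaw 20.1
Gn [137.05 176.19] [0.5749 0.3792] yaw 179.7
Rn [189.8  220.22] [0.4316 0.2022] yaw 160.7
probe top [ 0.54722622 -0.32498217]
[357.63858869 181.59694322] [ 0.54519532 -0.32252515]
```

```bash
python3 -c "
from h import *
go(.6444,-.1325,.15,-24.3)"
```

```text
travel [ 590.7 -235.5  141.9] turn 7.76 now [ 0.1313 -0.5082  0.2919] yaw 14.5
```

```bash
python3 -m inch '{"travel":[[591,-235.5,30],[591,-235.5,30],[591,-235.5,30],[591,-235.5,30],[591,-235.5,30],[591,-235.5,30],[591,-235.5,30],[591,-235.5,30],[591,-235.5,30],[591,-235.5,30],[591,-235.5,30],[591,-235.5,30]],"turn":[7.76,7.76,7.76,7.76,7.76,7.76,7.76,7.76,7.76,7.76,7.76,7.76],"claw":[-1,-1,-1,-1,-1,-1,-1,-1,-1,-1,-1,-1]}'; python3 -c "
from h import *
go(.6444,-.1325,.14,-24.3)"
```

```text
time: 1.45
tool_pos: [0.5973, -0.1668, 0.2649]
tool_rot: [3.141, 0.0, -0.424]
contact_force: [-0.6, -0.1, 0.5]
opening: 0.092
grip_force: 0.0
travel [ 28.8 -50.6 124.9] turn -0.0 now [ 0.5973 -0.1668  0.2649] yaw -24.3
```

```bash
python3 -m inch '{"travel":[[29,-50.5,60],[29,-50.5,120],[29,-50.5,125],[29,-50.5,125],[29,-50.5,125]],"turn":[0,0,0,0,0],"claw":[-1,-1,-1,-0.6,-0.4]}'; python3 -c "
from h import *
go(.6444,-.1325,.078,-24.3)
c=robot.read_camera('top');cv2.imwrite('pics/a.png',cv2.resize(np.array(c['pixels'])[120:210,240:350,::-1],None,fx=5,fy=5,interpolation=2))
q=robot.read_camera('scene');cv2.imwrite('pics/b.png',cv2.resize(np.array(q['pixels'])[120:220,210:330,::-1],None,fx=5,fy=5,interpolation=2))"
```

```text
time: 1.95
tool_pos: [0.643, -0.1345, 0.1403]
tool_rot: [3.141, 0.001, -0.424]
contact_force: [0.1, -0.2, 1.0]
opening: 0.0801
grip_force: 0.0
travel [ 0.5 -2.3 62.3] turn -0.0 now [ 0.643  -0.1345  0.1403] yaw -24.3
```

View pics/b.png

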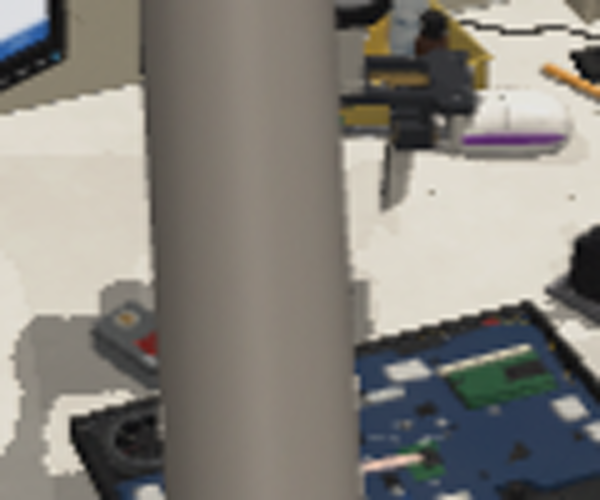

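The forearm hides the green module in this view, and only one finger shows, at about (395,180). I'll descend partway and check that the pose settles.

```bash
python3 -m inch '{"travel":[[0,0,30],[0,0,30],[0,0,30]],"turn":[0,0,0],"claw":[-0.4,-0.4,-0.4]}'; python3 -c "
from h import *
go(.6444,-.1325,.078,-24.3)"
```

```text
time: 2.35
tool_pos: [0.6434, -0.135, 0.1121]
tool_rot: [-3.141, -0.002, -0.425]
contact_force: [0.3, -0.5, 0.4]
opening: 0.0645
grip_force: 0.0
travel [-0.1 -2.7 34.1] turn -0.01 now [ 0.6434 -0.135   0.1121] yaw -24.4
```

```bash
python3 -m inch '{"travel":[[0,-2.7,15],[0,-2.7,34],[0,-2.7,34],[0,-2.7,34],[0,-2.7,34],[0,-2.7,34],[0,-2.7,34],[0,-2.7,34],[0,-2.7,34]],"turn":[0,0,0,0,0,0,0,0,0],"claw":[-0.4,-0.4,-0.4,0.4,0.4,0.4,0.4,0.4,0.4]}' 25; python3 -c "
from h import *
go(.6444,-.1325,.078,-24.3)"
```

```text
time: 3.25
tool_pos: [0.6446, -0.1321, 0.077]
tool_rot: [3.142, -0.002, -0.424]
contact_force: [-0.5, -0.4, 5.1]
opening: 0.0399
grip_force: 25.0
travel [-0.   0.5 -1. ] turn -0.0 now [ 0.6446 -0.1321  0.077 ] yaw -24.3
```

```bash
python3 -m inch '{"travel":[[0,0,-30],[0,0,-85],[0,0,-85],[0,0,-85]],"turn":[0,0,0,0],"claw":[0.4,0.4,0.4,0.4]}' 25; python3 -c "
from h import *
go(.5749,.3792,.16,0)"
```

```text
time: 3.65
tool_pos: [0.6448, -0.132, 0.1628]
tool_rot: [-3.141, -0.003, -0.424]
contact_force: [-0.2, -0.1, -1.2]
opening: 0.0397
grip_force: 25.0
travel [-274.2 -437.     2.8] turn -4.86 now [ 0.6448 -0.132   0.1628] yaw -24.3
```

```bash
python3 -m inch '{"travel":[[-274,-437,0],[-274,-437,0],[-274,-437,0],[-274,-437,0],[-274,-437,0],[-274,-437,0],[-274,-437,0],[-274,-437,0],[-274,-437,0],[-274,-437,0],[-274,-437,0],[-274,-437,0]],"turn":[-2,-3,-4.86,-4.86,-4.86,-4.86,-4.86,-4.86,-4.86,-4.86,-4.86,-4.86],"claw":[0.4,0.4,0.4,0.4,0.4,0.4,0.4,0.4,0.4,0.4,0.4,0.4]}' 25; python3 -m inch '{"travel":[[0,0,0],[0,0,0]],"turn":[0,0],"claw":[0.4,0.4]}'; python3 -c "
from h import *
go(.5749,.3792,.11,0)"
```

```text
time: 4.85
tool_pos: [0.5725, 0.3815, 0.1584]
tool_rot: [3.14, 0.003, 0.004]
contact_force: [0.2, -0.9, -1.7]
opening: 0.0396
grip_force: 25.0
time: 5.05
tool_pos: [0.5748, 0.3773, 0.1602]
tool_rot: [3.14, 0.001, -0.002]
contact_force: [0.6, 0.5, -0.6]
opening: 0.0398
grip_force: 25.0
travel [ 0.1 -1.9 50.2] turn -0.02 now [0.5748 0.3773 0.1602] yaw -0.1
```

Now I'll descend to just above the walls (underside at about 0.020) and look.

```bash
python3 -m inch '{"travel":[[0,-1.9,40],[0,-1.9,68],[0,-1.9,68],[0,-1.9,68]],"turn":[0,0,0,0],"claw":[0.4,0.4,0.4,0.4]}' 25
python3 - <<'E'
from h import *
go(.5749,.3792,.084,0)
c=robot.read_camera('top');q=robot.read_camera('scene')
r=lambda p,u0,u1,v0,v1:cv2.resize(np.array(p['pixels'])[v0:v1,u0:u1,::-1],(400,400),interpolation=2)
cv2.imwrite('pics/c.png',np.hstack([r(c,110,170,147,207),r(q,105,185,190,270)]))
E
```

```text
time: 5.45
tool_pos: [0.575, 0.3798, 0.0934]
tool_rot: [3.141, 0.001, -0.002]
contact_force: [-0.3, 0.2, -0.3]
opening: 0.0402
grip_force: 24.8
travel [-0.1  0.6  9.4] turn -0.02 now [0.575  0.3798 0.0934] yaw -0.1
```

View pics/c.png

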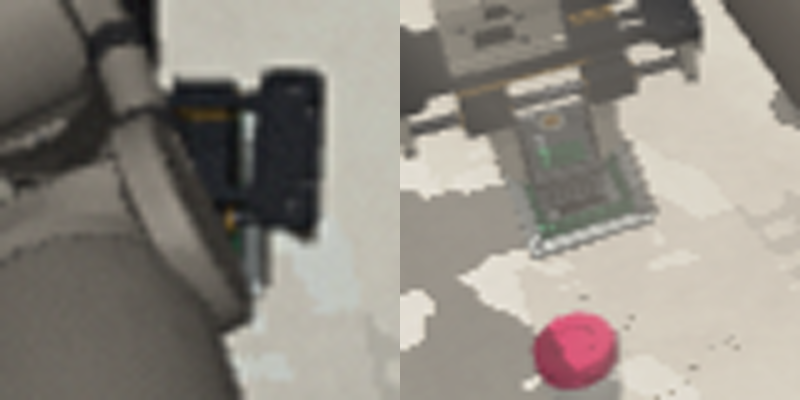

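The module sits over the pocket (right half, walls visible on all near sides at about (590,200)). I'll lower it.

```bash
python3 -m inch '{"travel":[[0,0.6,4],[0,0.6,8],[0,0.6,11],[0,0.6,11]],"turn":[0,0,0,0],"claw":[0.4,0.4,0.4,0.4]}' 25; python3 -c "
from h import *
go(.5749,.3792,.083,0);print(robot.observe()['torque'])"
```

```text
time: 5.95
tool_pos: [0.5754, 0.3802, 0.087]
tool_rot: [-3.141, -0.004, -0.0]
contact_force: [-7.1, -7.2, 21.3]
opening: 0.0408
grip_force: 25.5
travel [-0.5  1.   4. ] turn -0.0 now [0.5754 0.3802 0.087 ] yaw -0.0
[-0.97667557  1.02583684 -0.12024426]
```

Contact came 4 mm early, so the module is on a wall. I'll lift it and compare module and nest in the scene camera, which sees both.

```bash
python3 -m inch '{"travel":[[0,0,-14],[0,0,-14],[0,0,-14]],"turn":[0,0,0],"claw":[0.4,0.4,0.4]}' 25
python3 - <<'E'
from h import *
go(.5749,.3792,.083,0)
q=robot.read_camera('scene');p=np.array(q['pixels'])[:,:,::-1].copy()
p0=cv2.imread('pics/scene0.png')
H,S,V=[a.astype(float) for a in cv2.split(cv2.cvtColor(p0,cv2.COLOR_BGR2HSV))]
for n,box in(("Gn",(129,150,218,238)),("Rn",(198,217,232,250))):
    a,m,C=blob(np.clip(90-V,0,None),box); A=proj(q,*a,.006);print(n,a.round(1),m,A.round(4))
for n,P in(("Gn",[.5749,.3792,.006]),("Rn",[.4316,.2022,.006])): print(pix(q,P).round(1))
z=robot.observe()['tool_pos'][2]-.077
print("exp tag/pad pix",pix(q,[.5749-.017,.3792,.027+z]),pix(q,[.5749+.017,.3792,.028+z]))
r=lambda p,u0,u1,v0,v1:cv2.resize(p[v0:v1,u0:u1],(400,400),interpolation=2)
cv2.imwrite('pics/d.png',np.hstack([r(p0,115,165,200,250),r(p,115,165,200,250)]))
E
```

```text
time: 6.25
tool_pos: [0.5745, 0.3807, 0.0963]
tool_rot: [-3.141, -0.001, -0.0]
contact_force: [-0.4, 0.0, -2.2]
opening: 0.04
grip_force: 24.6
travel [ 0.4  1.5 13.3] turn -0.0 now [0.5745 0.3807 0.0963] yaw -0.0
Gn [nan nan] 0.0 [nan nan]
Rn [nan nan] 0.0 [nan nan]
[138.3 228.1]
[206.4 242.2]
exp tag/pad pix [137.33992569 222.58009427] [134.98832015 215.37907366]h.py:12: RuntimeWarning: invalid value encountered in divide
  return np.array([M["m10"],M["m01"]])/M["m00"], M["m00"], np.array([[M["mu20"],M["mu11"]],[M["mu11"],M["mu02"]]])/M["m00"]
```

View pics/d.png

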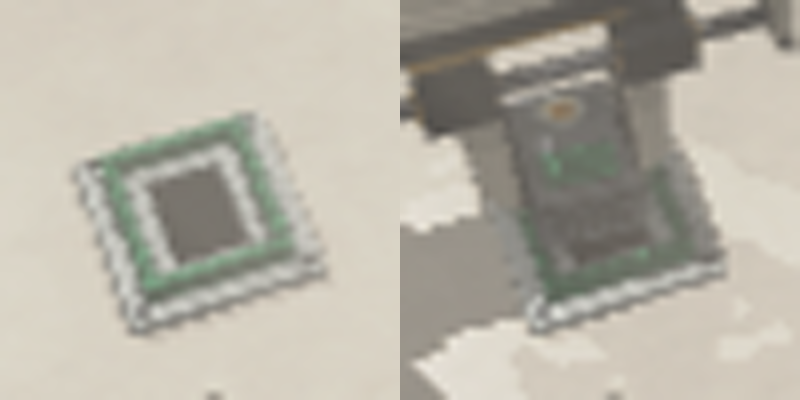

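The left crop shows the empty nest, with its dark centre at about (203,213). The right crop shows the module overhanging, with its tag at (578,160) and pad at (562,108). I'll get numbers for both.

Run:
```python
from h import *
q=robot.read_camera('scene');p=np.array(q['pixels'])[:,:,::-1].copy();p0=cv2.imread('pics/scene0.png')
g0=cv2.cvtColor(p0,cv2.COLOR_BGR2GRAY).astype(float)
def hs(p): return [a.astype(float) for a in cv2.split(cv2.cvtColor(p,cv2.COLOR_BGR2HSV))]
print(g0[226,139],g0[221,139])
for n,box in(("Gn",(133,147,220,234)),("Rn",(201,215,233,250))):
    w=np.clip(165-g0,0,60); H,S,V=hs(p0); w[(S>70)]=0
    # keep central component
    l=cv2.connectedComponents((w>20).astype(np.uint8)[box[2]:box[3],box[0]:box[1]])[1]
    k=l[l.shape[0]//2,l.shape[1]//2]; m=np.zeros_like(w); m[box[2]:box[3],box[0]:box[1]]=(l==k)*(k>0)
    a,mm,_=blob(m*w,box); print(n,a.round(2),m.sum(),"scene",proj(q,*a,.006).round(4))
z=robot.observe()['tool_pos'][2]-.077
H,S,V=hs(p)
t,mt,_=blob(((H>45)&(H<95)&(S>50))*S,(129,145,212,225)); b,mb,_=blob(((H>5)&(H<32)&(S>60))*S,(130,140,209,218))
A=proj(q,*t,.027+z);B=proj(q,*b,.028+z)
print(t.round(2),b.round(2),A.round(4),B.round(4),"len",np.linalg.norm(A-B).round(4),"cen",((A+B)/2).round(4),robot.observe()['tool_pos'].round(4))
# initial scene estimates of modules too
H,S,V=hs(p0)
for n,m,tb in(("G",(H>45)&(H<95)&(S>50),(262,290,165,185)),("R",((H<8)|(H>172))&(S>110),(225,252,178,197))):
    t,_,_=blob(m*S,tb);print(n,"tag scene",proj(q,*t,.027).round(4))
```

```text
117.0 123.0
Gn [139.03 226.39] 101.0 scene [0.5818 0.3755]
Rn [207.21 239.94] 117.0 scene [0.4395 0.1969]
[nan nan] [134.49 213.48] [nan nan] [0.6017 0.3788] len nan cen [nan nan] [0.5741 0.3804 0.0952]
G tag scene [ 0.6377 -0.1307]
R tag scene [0.6077 0.0125]h.py:12: RuntimeWarning: invalid value encountered in divide
  return np.array([M["m10"],M["m01"]])/M["m00"], M["m00"], np.array([[M["mu20"],M["mu11"]],[M["mu11"],M["mu02"]]])/M["m00"]
```

The cameras differ by a constant ~(8,-5) mm. After correcting for that, the module sits about (+2,+4) mm off the nest, which agrees with the contact at the +x+y corner. I'll shift it and lower again.

```bash
python3 -m inch '{"travel":[[-2,4.3,0],[-2,4.3,0],[-2,4.3,5],[-2,4.3,9],[-2,4.3,11.5],[-2,4.3,11.5]],"turn":[0,0,0,0,0,0],"claw":[0.4,0.4,0.4,0.4,0.4,0.4]}' 25; python3 -c "
from h import *
go(.5721,.376,.083,0);print(robot.observe()['torque'])"
```

```text
time: 6.95
tool_pos: [0.5723, 0.3761, 0.0838]
tool_rot: [3.141, 0.001, -0.0]
contact_force: [0.0, -0.9, -1.4]
opening: 0.0404
grip_force: 24.6
travel [-0.2  0.1  0.8] turn -0.0 now [0.5723 0.3761 0.0838] yaw -0.0
[-0.01238846 -0.02792512  0.03127715]
```

```bash
python3 -m inch '{"travel":[[0,0,1],[0,0,2],[0,0,2]],"turn":[0,0,0],"claw":[0.4,0.4,0.4]}' 25; python3 -c "
from h import *
go(.5721,.376,.083,0)"
```

```text
time: 7.25
tool_pos: [0.5724, 0.3762, 0.0827]
tool_rot: [3.141, 0.0, -0.0]
contact_force: [-1.2, -0.6, 1.1]
opening: 0.0406
grip_force: 24.6
travel [-0.3  0.2 -0.3] turn -0.0 now [0.5724 0.3762 0.0827] yaw -0.0
```

```bash
python3 -m inch '{"travel":[[0,0,1],[0,0,1],[0,0,1],[0,0,1],[0,0,1],[0,0,-20],[0,0,-60],[0,0,-60],[0,0,-60]],"turn":[0,0,0,0,0,0,0,0,0],"claw":[0.4,0.2,-0.1,-0.3,-0.3,-0.3,-0.3,-0.3,-0.3]}' 25
python3 - <<'E'
from h import *
go(.6156,.0227,.15,20.1)
q=robot.read_camera('scene');c=robot.read_camera('top')
r=lambda p,u0,u1,v0,v1:cv2.resize(np.array(p['pixels'])[v0:v1,u0:u1,::-1],(400,400),interpolation=2)
cv2.imwrite('pics/e.png',np.hstack([r(c,110,160,155,205),r(q,115,165,200,250)]))
E
```

```text
time: 8.15
tool_pos: [0.5729, 0.3764, 0.1436]
tool_rot: [-3.141, -0.002, -0.0]
contact_force: [0.3, -0.1, -0.3]
opening: 0.0599
grip_force: 0.0
travel [ 42.8 353.7  -6.4] turn -4.02 now [0.5729 0.3764 0.1436] yaw -0.0
```

View pics/e.png

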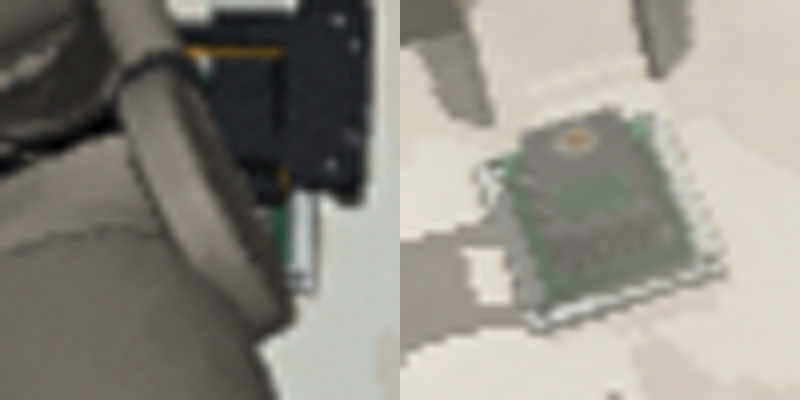

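The green module lies flat inside the green walls (right half, pad at (575,138)). Next is the red module, using the top-camera y bias of about 3 mm.

```bash
python3 -m inch '{"travel":[[43,357,-6],[43,357,-6],[43,357,-6],[43,357,-6],[43,357,-6],[43,357,-6],[43,357,-6],[43,357,-6],[43,357,-6],[43,357,-6]],"turn":[-1.5,-3,-4.02,-4.02,-4.02,-4.02,-4.02,-4.02,-4.02,-4.02],"claw":[-0.3,-0.3,-0.3,-0.3,-0.3,-0.3,-0.3,-0.3,-0.3,-0.3]}'
python3 - <<'E'
from h import *
go(.6156,.0197,.078,20.1)
c=robot.read_camera('top');p=np.array(c['pixels'])[:,:,::-1].copy()
H,S,V=[a.astype(float) for a in cv2.split(cv2.cvtColor(p,cv2.COLOR_BGR2HSV))]
t,m,_=blob(((H>45)&(H<95)&(S>60))*S,(132,143,176,184));b,mb,_=blob(((H>8)&(H<32)&(S>70))*S,(131,144,165,176))
A=proj(c,*t,.033);B=proj(c,*b,.034);print(t,b,m,mb,A,B,np.linalg.norm(A-B),(A+B)/2)
cv2.imwrite('pics/f.png',cv2.resize(p[140:215,110:270],None,fx=5,fy=5,interpolation=2))
E
```

```text
time: 9.25
tool_pos: [0.6148, 0.0202, 0.1476]
tool_rot: [-3.14, 0.002, 0.351]
contact_force: [0.9, 0.4, -0.3]
opening: 0.0597
grip_force: 0.0
travel [ 0.6  0.7 69.6] turn -0.0 now [0.6148 0.0202 0.1476] yaw 20.1
[135.0593551  180.22817827] [135.12984055 169.83712984] 4869.0 878.0 [0.55613473 0.37828356] [0.59003115 0.37950775] 0.033918521121919114 [0.57308294 0.37889565]
```

View pics/f.png

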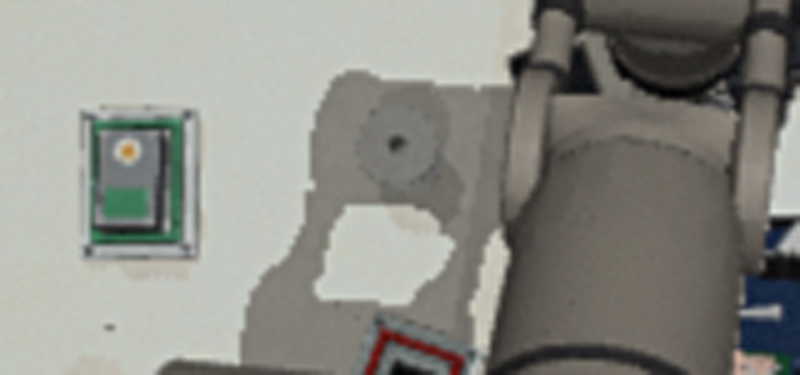

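Seen from above, the green module is seated at about (130,180) with clear pocket margins. That confirms the top-camera y bias of about 2.7 mm. Now I'll grasp the red one.

```bash
python3 -m inch '{"travel":[[0.5,0.5,40],[0.5,0.5,60],[0.5,0.5,69],[0.5,0.5,69],[0.5,0.5,69],[0.5,0.5,69],[0.5,0.5,69],[0.5,0.5,69],[0.5,0.5,69],[0.5,0.5,20],[0.5,0.5,-10],[0.5,0.5,-10]],"turn":[0,0,0,0,0,0,0,0,0,0,0,0],"claw":[-0.3,-0.3,-0.3,-0.3,0.4,0.4,0.4,0.4,0.4,0.4,0.4,0.4]}' 25; python3 -c "
from h import *
go(.4316,.1995,.16,-19.3)"
```

```text
time: 10.5
tool_pos: [0.6182, 0.0186, 0.1634]
tool_rot: [3.138, -0.008, 0.35]
contact_force: [-0.2, -0.9, -1.3]
opening: 0.0398
grip_force: 25.0
travel [-113.2 -234.     3.4] turn 7.88 now [0.6182 0.0186 0.1634] yaw 20.1
```

```bash
python3 -m inch '{"travel":[[-113,-234,3],[-113,-234,3],[-113,-234,3],[-113,-234,3],[-113,-234,3],[-113,-234,3],[-113,-234,3],[-113,-234,3],[-113,-234,30],[-113,-234,60],[-113,-234,60],[-113,-234,60]],"turn":[1.6,3.2,4.8,6.4,7.88,7.88,7.88,7.88,7.88,7.88,7.88,7.88],"claw":[0.4,0.4,0.4,0.4,0.4,0.4,0.4,0.4,0.4,0.4,0.4,0.4]}' 25
python3 - <<'E'
from h import *
go(.4316,.1995,.098,-19.3)
q=robot.read_camera('scene');c=robot.read_camera('top')
z=robot.observe()['tool_pos'][2]-.078
for n,c in(("s",q),("t",c)):
    p=np.array(c['pixels'])[:,:,::-1].copy()
    H,S,V=[a.astype(float) for a in cv2.split(cv2.cvtColor(p,cv2.COLOR_BGR2HSV))]
    g=(.4316,.1995); t0=pix(c,[g[0]-.016,g[1]+.006,.027+z]);b0=pix(c,[g[0]+.016,g[1]-.006,.028+z])
    print(n,t0.round(1),b0.round(1))
    r=lambda u:(int(u[0]-6),int(u[0]+7),int(u[1]-6),int(u[1]+7))
    t,m,_=blob((((H<8)|(H>170))&(S>80))*S,r(t0));b,mb,_=blob(((H>8)&(H<32)&(S>60))*S,r(b0))
    A=proj(c,*t,.027+z);B=proj(c,*b,.028+z);print(t.round(1),b.round(1),m,mb,A.round(4),B.round(4),np.linalg.norm(A-B).round(4),((A+B)/2).round(4))
    if n=="s": s=p
cv2.imwrite('pics/g.png',np.hstack([cv2.resize(x,(400,400),interpolation=2) for x in(s[210:260,180:230],p[195:245,165:215])]))
E
```

```text
time: 11.7
tool_pos: [0.4304, 0.199, 0.0984]
tool_rot: [3.141, 0.001, -0.338]
contact_force: [-0.6, 0.7, -1.8]
opening: 0.0396
grip_force: 25.0
travel [ 1.  -0.9  0.4] turn -0.02 now [0.4304 0.199  0.0984] yaw -19.4
s [206.2 236.3] [206.5 227.9]
[206.7 235.6] [207.  227.5] 3658.0 557.0 [0.4177 0.2033] [0.4484 0.1916] 0.0329 [0.4331 0.1975]
t [186.8 223.8] [190.9 213.6]
[nan nan] [nan nan] 0.0 0.0 [nan nan] [nan nan] nan [nan nan]h.py:12: RuntimeWarning: invalid value encountered in divide
  return np.array([M["m10"],M["m01"]])/M["m00"], M["m00"], np.array([[M["mu20"],M["mu11"]],[M["mu11"],M["mu02"]]])/M["m00"]
```

View pics/g.png

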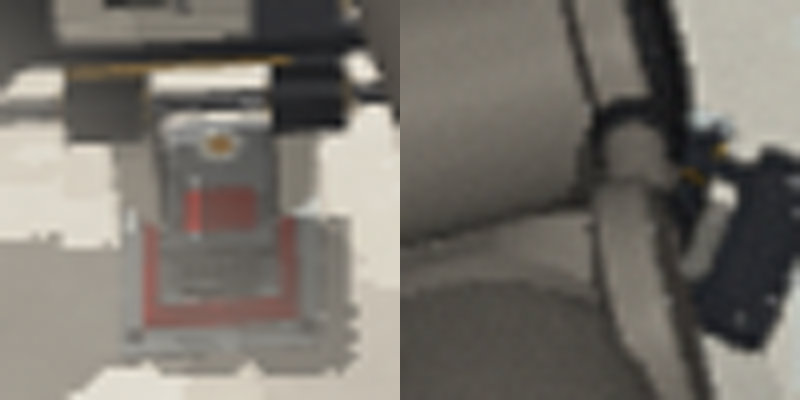

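Scene view (left): the red module is held over the pocket, with its pad at (218,145) and tag at (222,210). Relative to the nest it measures about 6 mm short in +x, so I'll shift and re-measure.

```bash
python3 -m inch '{"travel":[[5,-1.6,3],[5,-1.6,3],[5,-1.6,3]],"turn":[0,0,0],"claw":[0.4,0.4,0.4]}' 25
python3 - <<'E'
from h import *
c=robot.read_camera('scene')
z=robot.observe()['tool_pos'][2]-.078; print(robot.observe()['tool_pos'])
p=np.array(c['pixels'])[:,:,::-1].copy()
H,S,V=[a.astype(float) for a in cv2.split(cv2.cvtColor(p,cv2.COLOR_BGR2HSV))]
red=(((H<8)|(H>170))&(S>80)); b,mb,_=blob(((H>8)&(H<32)&(S>60))*S,(200,214,221,233))
n,l,st,ce=cv2.connectedComponentsWithStats(red[220:255,190:225].astype(np.uint8))
print([(s[4],(k+[190,220]).round(1)) for s,k in zip(st[1:],ce[1:])])
B=proj(c,*b,.028+z);print(b,B,"cen-need",B-[.016,-.0056]-[.4395,.1969])
p0=cv2.imread('pics/scene0.png');H,S,V=[a.astype(float) for a in cv2.split(cv2.cvtColor(p0,cv2.COLOR_BGR2HSV))]
r0=((H<8)|(H>170))&(S>80); r0[:, :190]=0;r0[:,225:]=0;r0[:225]=0;r0[258:]=0
vs,us=np.nonzero(r0);print("wall ext",us.min(),us.max(),vs.min(),vs.max(),[pix(c,[.4395+a*.0387+b_*.0096*0,.1969-a*.0136,.014]).round(1) for a in(-1,1) for b_ in(0,)])
E
```

```text
time: 12.1
tool_pos: [0.4351, 0.1997, 0.096]
tool_rot: [-3.141, -0.001, -0.337]
contact_force: [-0.3, -0.1, -2.3]
opening: 0.0401
grip_force: 25.0
[0.43492263 0.19976    0.09588335]
[(np.int32(34), array([206.5, 235.1])), (np.int32(8), array([215.4, 238.8])), (np.int32(9), array([198.3, 246.7])), (np.int32(1), array([213., 248.])), (np.int32(1), array([215., 248.]))]
[206.00847458 227.04872881] [0.45522    0.19277123] cen-need [-0.00028     0.00147123]
wall ext 198 216 229 249 [array([207. , 248.1]), array([207.1, 228.7])]
```

```bash
python3 -m inch '{"travel":[[0.5,1,0],[0.5,1,4],[0.5,1,8],[0.5,1,11],[0.5,1,11]],"turn":[0,0,0,0,0],"claw":[0.4,0.4,0.4,0.4,0.4]}' 25; python3 -c "
from h import *
go(.4351,.1985,.083,-19.4);print(robot.observe()['torque'])"
```

```text
time: 12.65
tool_pos: [0.435, 0.1985, 0.0858]
tool_rot: [-3.142, -0.001, -0.337]
contact_force: [-4.1, -2.7, 17.6]
opening: 0.0398
grip_force: 25.0
travel [0.1 0.  2.8] turn 0.02 now [0.435  0.1985 0.0858] yaw -19.3
[-0.52785254  0.77078672 -0.00469671]
```

Contact at 0.0858 is slightly early. I'll lift a little, shift away from the implied +x+y corner and press again.

```bash
python3 -m inch '{"travel":[[0,0,-3],[-1.2,1.2,-3],[-1.2,1.2,-3],[-1.2,1.2,0],[-1.2,1.2,1.5],[-1.2,1.2,1.5]],"turn":[0,0,0,0,0,0],"claw":[0.4,0.4,0.4,0.4,0.4,0.4]}' 25; python3 -c "
from h import *
go(.4351,.1985,.083,-19.4);print(robot.observe()['torque'])"
```

```text
time: 13.25
tool_pos: [0.4335, 0.1978, 0.0849]
tool_rot: [-3.141, -0.001, -0.337]
contact_force: [-6.9, -3.6, 26.4]
opening: 0.0393
grip_force: 25.0
travel [ 1.3 -1.2  1.9] turn 0.02 now [0.4335 0.1978 0.0849] yaw -19.3
[-0.67637171  1.19625229 -0.02507993]
```

```bash
python3 -m inch '{"travel":[[0,0,-1],[0,0,-1],[0,0,-1],[0,0,-1],[0,0,-1],[0,0,-20],[0,0,-60],[0,0,-90],[0,-50,-90],[0,-100,-90],[0,-100,-90]],"turn":[0,0,0,0,0,0,0,0,0,0,0],"claw":[0.4,0.2,-0.1,-0.3,-0.3,-0.3,-0.3,-0.3,-0.3,-0.3,-0.3]}' 25
python3 - <<'E'
from h import *
print(robot.observe()['tool_pos'])
def m(n,c,R,box,pb,z=.033):
    p=np.array(c['pixels'])[:,:,::-1].copy();H,S,V=[a.astype(float) for a in cv2.split(cv2.cvtColor(p,cv2.COLOR_BGR2HSV))]
    red=(((H<8)|(H>170))&(S>90)) if R else ((H>45)&(H<95)&(S>50))
    u0,u1,v0,v1=box
    k,l,st,ce=cv2.connectedComponentsWithStats(red[v0:v1,u0:u1].astype(np.uint8))
    b,mb,_=blob(((H>8)&(H<32)&(S>60))*S,pb); print(n,[(s[4],e) for s,e in zip(st[1:],(ce[1:]+[u0,v0]).round(1)) if s[4]>5],"pad",b.round(2),mb,proj(c,*b,.034).round(4))
    return p
t=robot.read_camera('top');s=robot.read_camera('scene')
a=m("top",t,1,(170,212,198,242),(185,199,208,222));b=m("scene",s,1,(190,225,220,258),(198,216,224,240))
cv2.imwrite('pics/i.png',np.hstack([cv2.resize(x,(400,400),interpolation=2) for x in(b[213:263,182:232],a[195:245,165:215])]))
print([pix(t,[.4316+.016*k,.2022-.0056*k,.0335]).round(1) for k in(-1,1)],[pix(s,[.4395+.016*k,.1969-.0056*k,.0335]).round(1) for k in(-1,1)])
E
```

```text
time: 14.35
tool_pos: [0.4681, 0.2967, 0.1731]
tool_rot: [-3.138, -0.002, -0.334]
contact_force: [0.2, 0.1, -0.1]
opening: 0.0597
grip_force: 0.0
[0.46806903 0.29669555 0.1731401 ]
top [(np.int32(154), array([190. , 220.2])), (np.int32(56), array([187.5, 224. ]))] pad [191.57 213.96] 1022.0 [0.4485 0.1935]
scene [(np.int32(71), array([208.6, 241. ])), (np.int32(14), array([198.6, 232.7])), (np.int32(41), array([206.8, 237.8]))] pad [207.09 229.52] 597.0 [0.4553 0.19  ]
[array([186.7, 224.3]), array([190.6, 214.2])] [array([206.6, 237.7]), array([206.7, 229.7])]
```

Both cameras agree with a flat, seated red module: tag and pad pixels are within about 0.4 px of the prediction in the scene view. A tilt would show more than 1.5 px of parallax. Next I'll measure the probe by silhouette fit.

```bash
cat > probe.py <<'E'
from h import *
from scipy.optimize import minimize
def fit(n,c,x0,zc):
    p=np.array(c['pixels'])[:,:,::-1].copy();H,S,V=[a.astype(float) for a in cv2.split(cv2.cvtColor(p,cv2.COLOR_BGR2HSV))]
    u,v=pix(c,[*x0,zc]).astype(int);u0,v0=u-22,v-22;K=8
    m=((H>3)&(H<24)&(S>120)&(V>40)).astype(np.float32)[v0:v0+44,u0:u0+44]
    m=cv2.morphologyEx(m,cv2.MORPH_CLOSE,np.ones((3,3)))
    def sil(x,y,a):
        R=np.array([[np.cos(a),-np.sin(a)],[np.sin(a),np.cos(a)]])
        P=[pix(c,[*(np.array([x,y])+R@[i*.008,j*.008]),zc+k*.031])-[u0-.5,v0-.5] for i in(-1,1) for j in(-1,1) for k in(-1,1)]
        h=cv2.convexHull((np.array(P)*K).astype(np.float32)).astype(np.int32)
        im=np.zeros((44*K,44*K),np.float32);cv2.fillConvexPoly(im,h,1);return cv2.resize(im,(44,44),interpolation=cv2.INTER_AREA)
    res=[]
    for a in np.radians(np.arange(-45,45,7.5)):
        r=minimize(lambda q:np.abs(sil(q[0],q[1],a)-m).sum(),x0,method="Nelder-Mead",options=dict(initial_simplex=[x0,[x0[0]+.006,x0[1]],[x0[0],x0[1]+.006]],xatol=1e-4))
        res.append((round(r.fun,1),round(np.degrees(a),1),*r.x.round(4)))
    print(n,m.sum());[print(*r) for r in sorted(res)[:6]]
    return p
E
python3 - <<'E'
from probe import *
a=fit("top",robot.read_camera('top'),[.546,-.322],.085);b=fit("scene",robot.read_camera('scene'),[.554,-.327],.085)
E
```

```text
top 63.0
10.2 -7.5 0.5481 -0.3261
10.2 0.0 0.5487 -0.3268
10.7 -15.0 0.5479 -0.3262
11.0 7.5 0.5481 -0.3262
11.4 -22.5 0.5476 -0.3257
11.8 15.0 0.5475 -0.3253
scene 91.0
24.7 -30.0 0.5516 -0.3278
25.5 -45.0 0.5538 -0.3297
26.2 -22.5 0.5523 -0.3286
26.2 37.5 0.5537 -0.3296
26.3 -37.5 0.5514 -0.3274
28.9 -15.0 0.5525 -0.3293
```

Run:
```python
from h import *
t=robot.read_camera('top');s=robot.read_camera('scene')
a=np.array(t['pixels'])[:,:,::-1];b=np.array(s['pixels'])[:,:,::-1]
u,v=pix(s,[.552,-.328,.085]).astype(int);print(u,v)
R=lambda x,w,h:cv2.resize(x,(w,h),interpolation=cv2.INTER_CUBIC)
im=np.vstack([np.hstack([R(b[v-20:v+20,u-20:u+20],400,400),R(a[165:200,340:375],400,400)]),np.hstack([R(b[220:255,182:232],400,200),R(a[200:240,165:215],400,200)])])
cv2.imwrite('pics/j.png',im)
```

```text
334 160
```

View pics/j.png

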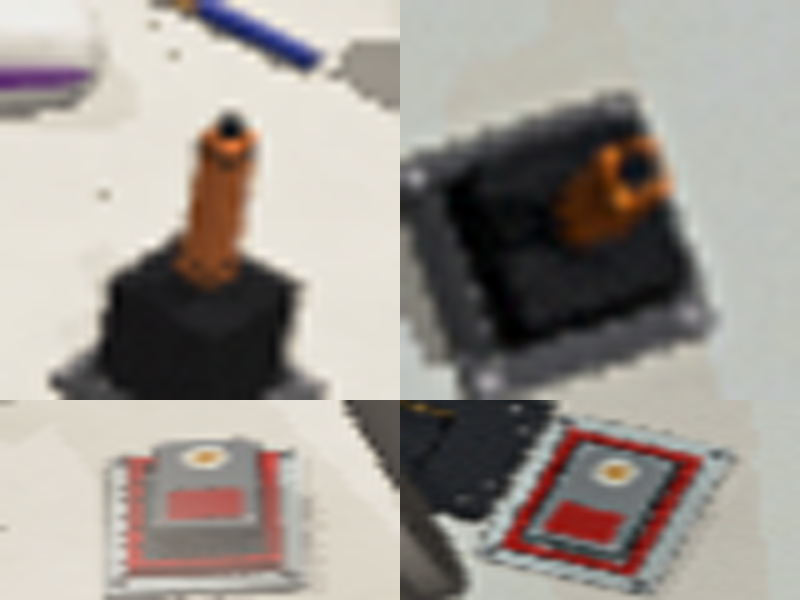

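The view shows the red module flat in its pocket (bottom right, pad at (613,470)), and the probe handle squared with the stand, so its yaw is about 18°. On to the probe.

```bash
python3 -c "
from h import *
go(.548,-.3287,.25,18)"
```

```text
travel [282.9 557.7 -77.2] turn -7.47 now [0.4661 0.2913 0.1728] yaw -19.4
```

```bash
python3 -m inch '{"travel":[[15,30,-40],[30,60,-77],[283,558,-77],[283,558,-77],[283,558,-77],[283,558,-77],[283,558,-77],[283,558,-77],[283,558,-77],[283,558,-77],[283,558,-77],[283,558,-77]],"turn":[-1.5,-3,-4.5,-6,-7.47,-7.47,-7.47,-7.47,-7.47,-7.47,-7.47,-7.47],"claw":[-0.3,-0.3,-0.3,-0.3,-0.3,-0.3,-0.3,-0.3,-0.3,-0.3,-0.3,-0.3]}'; python3 -c "
from h import *
go(.548,-.3287,.24,18)"
```

```text
time: 15.85
tool_pos: [0.539, -0.2628, 0.2501]
tool_rot: [-3.142, -0.0, 0.313]
contact_force: [0.9, 0.4, -0.4]
opening: 0.0599
grip_force: 0.0
travel [-11.7  65.4  10.1] turn -0.01 now [ 0.539  -0.2628  0.2501] yaw 17.9
```

```bash
python3 -m inch '{"travel":[[-12,60,10],[-12,60,10],[-12,60,10],[-12,60,10]],"turn":[0,0,0,0],"claw":[-0.3,-0.3,-0.3,-0.3]}'; python3 -c "
from h import *
go(.548,-.3287,.14,18)"
```

```text
time: 16.25
tool_pos: [0.5465, -0.3202, 0.2398]
tool_rot: [-3.14, 0.0, 0.314]
contact_force: [-0.2, 0.5, 1.0]
opening: 0.0596
grip_force: 0.0
travel [-1.2  8.6 99.8] turn 0.0 now [ 0.5465 -0.3202  0.2398] yaw 18.0
```

```bash
python3 -m inch '{"travel":[[-1.2,8.5,0],[-1.2,8.5,0],[-1.2,8.5,20],[-1.2,8.5,20]],"turn":[0,0,0,0],"claw":[-0.3,-0.3,-0.3,-0.3]}'; python3 -c "
from h import *
go(.548,-.3287,.14,18)"
```

```text
time: 16.65
tool_pos: [0.548, -0.3279, 0.218]
tool_rot: [-3.138, 0.002, 0.316]
contact_force: [-0.0, 0.5, 0.1]
opening: 0.0598
grip_force: 0.0
travel [-0.2  0.8 78. ] turn 0.02 now [ 0.548  -0.3279  0.218 ] yaw 18.1
```

```bash
python3 -m inch '{"travel":[[0,0.7,30],[0,0.7,60],[0,0.7,78],[0,0.7,78],[0,0.7,78]],"turn":[0,0,0,0,0],"claw":[-0.3,-0.3,-0.3,-0.3,-0.3]}'; python3 -m inch '{"travel":[[0,0,0],[0,0,0],[0,0,0],[0,0,0],[0,0,0],[0,0,0],[0,0,0]],"turn":[0,0,0,0,0,0,0],"claw":[0.3,0.7,0.9,0.9,0.9,0.9,0.9]}' 30; python3 -c "
from h import *
go(.548,-.3287,.14,18)"
```

```text
time: 17.15
tool_pos: [0.5493, -0.3299, 0.1429]
tool_rot: [3.141, -0.0, 0.315]
contact_force: [0.6, 1.2, 0.2]
opening: 0.06
grip_force: 0.0
time: 17.85
tool_pos: [0.5488, -0.3301, 0.1419]
tool_rot: [3.142, 0.0, 0.315]
contact_force: [0.1, 0.9, 0.9]
opening: 0.016
grip_force: 30.0
travel [-0.3 -1.6  1.9] turn 0.01 now [ 0.5488 -0.3301  0.1419] yaw 18.0
```

Gripped flat at 16 mm. I'll lift straight out.

```bash
python3 -m inch '{"travel":[[0,0,-15],[0,0,-30],[0,0,-45],[0,0,-60],[0,0,-90],[0,0,-120],[0,0,-120],[0,0,-120]],"turn":[0,0,0,0,0,0,0,0],"claw":[0.9,0.9,0.9,0.9,0.9,0.9,0.9,0.9]}' 30; python3 -c "
from h import *
go(.5903,.3765,.262,18)"
```

```text
time: 18.65
tool_pos: [0.5488, -0.33, 0.2622]
tool_rot: [3.141, -0.0, 0.315]
contact_force: [-0.7, 1.0, -0.8]
opening: 0.0159
grip_force: 30.0
travel [ 2.582e+02 -6.590e+02  2.000e-01] turn 0.01 now [ 0.5488 -0.33    0.2622] yaw 18.0
```

```bash
python3 -m inch '{"travel":[[258,-659,0],[258,-659,0],[258,-659,0],[258,-659,0],[258,-659,0],[258,-659,0],[258,-659,0],[258,-659,0],[258,-659,0],[258,-659,0],[258,-659,0],[258,-659,0]],"turn":[1,2,3,3.6,3.6,3.6,3.6,3.6,3.6,3.6,3.6,3.6],"claw":[0.9,0.9,0.9,0.9,0.9,0.9,0.9,0.9,0.9,0.9,0.9,0.9]}' 30; python3 -c "
from h import *
go(.5902,.3768,.262,0)"
```

```text
time: 19.85
tool_pos: [0.583, 0.2708, 0.2599]
tool_rot: [3.14, 0.003, 0.001]
contact_force: [1.7, -0.9, -1.5]
opening: 0.0157
grip_force: 30.0
travel [   7.3 -106.    -2.1] turn 0.01 now [0.583  0.2708 0.2599] yaw 0.0
```

```bash
python3 -m inch '{"travel":[[6,-98,10],[6,-98,30],[6,-98,60],[6,-98,70],[6,-98,70],[6,-98,70]],"turn":[0,0,0,0,0,0],"claw":[0.9,0.9,0.9,0.9,0.9,0.9]}' 30; python3 -c "
from h import *
go(.5902,.3768,.18,0)"
```

```text
time: 20.45
tool_pos: [0.5904, 0.3659, 0.1925]
tool_rot: [3.141, -0.0, -0.001]
contact_force: [0.6, -0.1, -0.6]
opening: 0.0158
grip_force: 30.0
travel [ -0.2 -10.9  12.5] turn -0.01 now [0.5904 0.3659 0.1925] yaw -0.0
```

```bash
python3 -m inch '{"travel":[[0,-10.9,0],[0,-10.9,6],[0,-10.9,12],[0,-10.9,12],[0,-10.9,12]],"turn":[0,0,0,0,0],"claw":[0.9,0.9,0.9,0.9,0.9]}' 30
python3 - <<'E'
from h import *
go(.5902,.3768,.171,0)
q=robot.read_camera('scene');c=robot.read_camera('top');z=robot.observe()['tool_pos'][2]-.137
p=np.array(q['pixels'])[:,:,::-1].copy();np.save('/tmp/p.npy',p)
e=cv2.imread('pics/scene0.png')
off=np.array([.0075,-.0047])
P=np.array([.590,.3795])+off
print("pad pix pred",pix(q,[*P,.034]),"tip pred",pix(q,[*P,z]),"tip top of plunger",pix(q,[*P,z+.014]),"barrel",pix(q,[*P,z+.04]))
H,S,V=cv2.split(cv2.cvtColor(p,cv2.COLOR_BGR2HSV))
u,v=pix(q,[*P,.034]).astype(int)
for r in range(v-14,v+6): print(r,' '.join("%3d/%3d/%3d"%(H[r,k],S[r,k],V[r,k]) for k in range(u-5,u+7)))
print(u-5)
E
```

```text
time: 20.95
tool_pos: [0.5897, 0.3776, 0.1796]
tool_rot: [3.141, 0.0, 0.0]
contact_force: [0.4, -0.4, -0.6]
opening: 0.0158
grip_force: 30.0
travel [0.5 0.8 8.6] turn 0.0 now [0.5897 0.3776 0.1796] yaw 0.0
pad pix pred [136.71259545 216.78839001] tip pred [136.22732592 214.71121349] tip top of plunger [135.46232105 211.4366412 ] barrel [134.01298402 205.2328129 ]
202  10/ 85/147  10/ 86/146  10/ 86/146  10/ 84/145  10/ 76/138  16/ 36/120  20/ 25/156  19/ 26/210  18/ 26/212  19/ 26/212  19/ 26/212  20/ 26/210
203  10/ 87/149  10/ 80/143  11/ 66/132  13/ 52/122  13/ 45/118  16/ 30/109  19/ 24/119  19/ 26/167  19/ 27/210  19/ 26/210  19/ 27/211  19/ 26/210
204  14/ 44/117  13/ 51/121  13/ 54/123  11/ 69/133  10/ 78/141  12/ 57/125  20/ 26/117  19/ 26/164  19/ 27/211  18/ 26/212  19/ 27/211  19/ 27/210
205  11/ 63/130  10/ 84/148  14/ 45/119  14/ 38/114  16/ 30/110  18/ 28/108  20/ 24/128  20/ 25/182  20/ 26/210  20/ 26/210  20/ 26/209  20/ 26/209
206  18/ 30/110  15/ 32/112  19/ 26/109  19/ 26/108  21/ 24/107  19/ 24/117  20/ 24/161  19/ 26/208  20/ 24/209  19/ 26/210  20/ 24/210  20/ 2
[... 1529 characters left out ...]
/ 26/149  19/ 47/158  16/ 72/152  17/ 71/154  18/ 52/157  21/ 22/149  20/ 18/129  19/ 16/129  19/ 16/128
218  17/ 17/132  20/ 18/130  21/ 19/135  20/ 20/151  21/ 27/163  20/ 46/161  19/ 46/161  22/ 24/158  22/ 20/137  20/ 18/129  20/ 18/129  19/ 16/129
219  20/ 18/130  20/ 18/130  21/ 19/131  21/ 19/134  22/ 20/141  20/ 21/144  21/ 24/141  20/ 18/130  21/ 20/125  21/ 20/126  18/ 20/130  20/ 18/129
220  20/ 17/132  17/ 18/131  19/ 16/130  20/ 18/130  20/ 18/131  21/ 19/131  20/ 18/130  18/ 20/130  20/ 18/128  20/ 19/124  20/ 18/126  20/ 18/129
221  23/ 19/122  20/ 18/130  18/ 19/131  20/ 18/130  20/ 18/130  20/ 18/130  20/ 18/130  17/ 18/130  23/ 18/129  33/ 18/126  41/ 22/125  48/ 25/130
131
```

Measured in the scene pixels:
- The pad centre is at (136.5,216.9), matching the prediction of (136.7,216.8).
- The barrel bottom is at (135.3,212.6), against a prediction of (135.6,212.6).

So the probe is about 0.7 mm off in y and in line in x. I'll correct that and lower to just above contact.

```bash
python3 -m inch '{"travel":[[0.5,0.8,0],[0.5,0.8,3],[0.5,0.8,6],[0.5,0.8,7],[0.5,0.8,7],[0.5,0.8,7],[0.5,0.8,7],[0.5,0.8,7]],"turn":[0,0,0,0,0,0,0,0],"claw":[0.9,0.9,0.9,0.9,0.9,0.9,0.9,0.9]}' 30
python3 - <<'E'
from h import *
F=[];Z=[]
for i in range(12):
    robot.read_camera('scene');o=robot.observe();F.append(o['contact_force']);Z.append(o['tool_pos'])
print(np.mean(F,0).round(2),np.std(F,0).round(2),np.mean(Z,0).round(5),np.std(Z,0).round(5))
E
```

```text
time: 21.85
tool_pos: [0.5903, 0.3771, 0.173]
tool_rot: [-3.142, -0.0, 0.001]
contact_force: [0.4, -0.1, -0.5]
opening: 0.0161
grip_force: 30.0
[ 0.23  0.25 -0.53] [0.41 0.51 0.47] [0.59028 0.37704 0.17286] [1.e-05 2.e-05 5.e-05]
```

```bash
python3 -m inch '{"travel":[[0,0.2,1],[0,0.2,2],[0,0.2,3],[0,0.2,4],[0,0.2,5],[0,0.2,6],[0,0.2,6],[0,0.2,6],[0,0.2,6]],"turn":[0,0,0,0,0,0,0,0,0],"claw":[0.9,0.9,0.9,0.9,0.9,0.9,0.9,0.9,0.9]}' 30
python3 - <<'E'
from h import *
F=[];Z=[];I=[]
for i in range(40):
    q=robot.read_camera('scene');o=robot.observe();F.append(o['contact_force']);Z.append(o['tool_pos']);I.append(np.array(q['pixels'],float))
print(np.mean(F,0).round(2),(np.std(F,0)/40**.5).round(2),np.mean(Z,0).round(5))
p=np.mean(I,0).astype(np.uint8)[:,:,::-1].copy()
H,S,V=cv2.split(cv2.cvtColor(p,cv2.COLOR_BGR2HSV))
print([pix(q,[.5975,.3748,z]).round(1) for z in(.034,.0398,.075)])
for r in range(205,221): print(r,' '.join("%3d/%3d"%(S[r,k],V[r,k]) for k in range(131,143)))
E
```

```text
time: 23.35
tool_pos: [0.5903, 0.3769, 0.167]
tool_rot: [3.142, -0.0, 0.001]
contact_force: [-0.4, -0.5, 0.5]
opening: 0.016
grip_force: 30.0
[ 0.05 -0.14  0.69] [0.08 0.06 0.08] [0.59029 0.37683 0.16684]
[array([136.7, 216.8]), array([136.4, 215.4]), array([134.5, 207.2])]
205  53/148  89/144  87/143  87/143  87/143  79/136  30/112  25/153  27/208  26/208  26/207  26/207
206  49/126  92/147  83/139  62/124  54/118  49/115  29/104  24/127  26/183  26/208  26/208  26/208
207  27/105  39/111  52/117  64/124  87/144  85/141  41/111  24/126  25/181  27/208  26/208  26/209
208  31/107  55/120  66/127  47/114  35/108  31/106  26/107  24/146  24/203  26/206  26/208  27/210
209  25/130  27/105  29/106  27/105  27/104  25/114  24/158  25/203  26/207  26/207  26/208  27/209
210  26/197  25/161  24/130  24/108  23/112  22/126  26/170  26/208  26/208  26/208  26/209  24/210
211  26/209  26/208  25/192  20/137  20/129  20/127  24/162  24/209  24/209  26/210  25/213  22/218
212  25/216  25/211  24/199  22/154  19/131  20/127  23/153  24/211  25/211  27/211  25/211  25/214
213  25/218  22/217  24/211  24/171  19/131  20/129  23/144  25/193  24/198  24/161  23/175  23/185
214  24/217  24/217  22/217  24/200  19/131  20/130  20/128  21/136  18/131  18/128  18/131  22/160
215  24/217  26/206  23/168  22/162  20/129  19/131  22/127  20/126  16/125  16/125  16/126  16/126
216  18/158  11/156  12/147  19/133  27/140  49/134  50/138  34/152  17/136  16/125  16/125  17/122
217  18/128  16/128  17/132  26/146  44/152  64/135  62/136  46/144  23/146  18/126  18/126  16/125
218  16/126  16/126  18/131  21/148  27/160  45/157  48/154  25/143  20/129  18/126  18/126  16/126
219  18/127  18/127  18/127  18/130  20/138  22/141  20/137  18/126  19/121  19/121  19/121  19/123
220  16/128  18/127  18/127  18/127  16/127  18/128  18/127  18/125  19/121  19/121  19/121  19/121
```

The force rose by about 1.2 N (plunger about 3.5–4 mm in), the tip pixels sit at the pad centre (136.4,217), and the pad has not moved. Handing in.

```bash
python3 -c "
from cell import robot
print(robot.hand_in())"
```

```text
the job is handed in; nothing more can be done
None
```

The job is handed in: both modules are seated flat in their matching nests, and the probe is still held upright on the middle of the green module's test pad with its spring tip about half in (3.5–4 mm by the force rise and tool height).

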